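# Line up the pasta roller's bolt holes with a drift and bolt it to its dock

## Task

The red pasta roller's sliding plate has crept out of line with the bolt hole of its dock. Put the tapered drift (yellow handle) down through both holes, lever the plate into line with it and press it down, with about 10 N, until it bottoms on the stop hidden in the dock; then return the drift upright to the wooden stand and put the black-headed bolt gently down through both holes until its collar sits flat on the plate. Move the plate with the drift alone and not with the fingers, never force the drift with more than 30 N, and leave the things round about where they are.

Things in the scene. Friction and masses are not known exactly. Their poses are not given: they have to be found in the camera images.
- dock: Fixed dark steel dock bar, 240 x 130 x 40 mm, with an 8 mm high aluminium guide rail along each long side. Origin: on the worktop, straight below its bolt hole; x runs along the bar (the hole is 45 mm from the near end, 195 mm from the far end), z up. The lower hole is blind, 20 mm across, its mouth at z = 40 mm. In it sits an unseen fixed stop (set screw) whose top lies somewhere from 4 to 16 mm above the worktop, different each time: it must be found by feel.
- lower_hole (a point): Centre of the mouth of the dock's 20 mm blind bolt hole, 40 mm above the worktop, just under the sliding plate; same axes as the dock.
- carriage (a joint): How far the sliding plate stands out of line, in m, along the dock's x axis: 0 = its hole straight over the dock's hole, positive = towards the rollers (dock +x). It starts 6 to 9 mm positive, and moves only along x. It slides stiffly (about 4 N) and stays where it is left; its travel is 12 mm either way.
- upper_hole (a point): Centre of the upper mouth of the sliding plate's 20 mm through hole, on the plate's top face, 52 mm above the worktop. The aluminium plate is 200 x 104 x 12 mm and lies on the dock; it carries a red pasta roller with two steel rollers, 64 mm above the plate at most and from 77 to 158 mm in +x from this hole.
- drift: Steel tapered drift with a yellow square handle. Origin on its axis at the underside of its collar; z along the axis towards the handle. Below the origin: 30 mm of 18 mm diameter shank, then a 24 mm long taper down to a flat tip 6 mm across, 54 mm below the origin. Above it: collar 28 mm across and 4 mm thick, then a handle 22 x 22 mm square (flats square to x and y) from 4 to 46 mm. Mass about 0.2 kg. Bottomed in the dock its collar stays 6 to 18 mm clear of the plate.
- drift_tip (a point): Centre of the drift's flat tip, 54 mm below the drift's origin.
- bolt: Steel bolt with a black square head. Origin on its axis at the underside of its collar; z along the axis towards the head. Below: plain 17 mm shank, 32 mm long, with a 1 mm chamfer. Above: collar 28 mm across and 4 mm thick, then a head 22 x 22 mm square (flats square to x and y) from 4 to 34 mm. Mass about 0.15 kg. Fully home its origin is 52 mm above the worktop, on the plate's top face.
- stand: Fixed pale wooden block, 60 x 150 x 60 mm, with two upright 21 mm through holes 85 mm apart along its y axis. Origin at the centre of its underside. Drift and bolt start upright in the holes, hanging by their collars on its top, 60 mm up; which is in which hole varies.
- stand_hole_a (a point): Mouth of the stand's hole at its +y side, on its top face, 60 mm up.
- stand_hole_b (a point): Mouth of the stand's hole at its -y side, on its top face, 60 mm up.
- egg_timer: Bystander: red and white kitchen timer, 63 mm across, 47 mm high; origin at the centre of its underside.
- espresso_cup: Bystander: small cup with handle, 60 x 84 x 50 mm; origin under its centre.
- salt_shaker: Bystander: glass salt shaker, 44 mm across, 90 mm high; origin at the centre of its underside.
- tomato_tin: Bystander: small tin, 75 mm across, 58 mm high; origin at the centre of its underside.

How it is judged:
On the way:
1. the drift stands in both holes with its tip pressed on the hidden stop with at least 6 N, upright, and the plate's hole is within 3 mm of the dock's (contact force between drift and stop above 6 N and z of drift_tip in the frame of dock below 0.018 m and horizontal distance between drift and dock below 0.006 m and angle between drift's own z axis and vertical below 0.12 rad and value of joint carriage between -0.003 and 0.003 m), for 0.15 s.
At the end, for the whole second after the job is handed in: The bolt is through the plate and into the dock, upright, with its collar flat on the plate (within 1.5 mm) and its axis within 4 mm of the dock's hole; the plate's hole is within 3.5 mm of the dock's; the drift hangs upright by its collar in either hole of the stand; both are released and at rest (z of bolt in the frame of dock between 0.05 and 0.0535 m and horizontal distance between bolt and lower_hole below 0.004 m and angle between bolt's own z axis and vertical below 0.06 rad and value of joint carriage between -0.0035 and 0.0035 m and z of drift in the frame of stand between 0.057 and 0.063 m and angle between drift's own z axis and vertical below 0.08 rad and (horizontal distance between drift and stand_hole_a below 0.005 m or horizontal distance between drift and stand_hole_b below 0.005 m) and linear speed of each of bolt, drift below 0.02 m/s); the robot touches nothing.
It fails at once if the drift is forced against dock, plate or stop with more than 30 N (contact force between drift and dock above 30 N or contact force between drift and stop above 30 N).
It fails at once if the bolt is forced against dock or plate with more than 50 N (dropped, hammered or jammed) (contact force between bolt and dock above 50 N).
It fails at once if the fingers push the dock or its plate (contact force between the fingers and dock above 3 N).
It fails at once if a bystander is moved more than 20 mm or tipped (distance of any of egg_timer, espresso_cup, salt_shaker, tomato_tin from where it was at the start of the episode above 0.02 m or angle between any of egg_timer, espresso_cup, salt_shaker, tomato_tin's own z axis and vertical above 0.3 rad).
It also fails if it takes over 72 s, if anything falls off the work surface, if the arm or the gripper's body presses on something with over 40 N, if the wrist force passes 120 N, or if a joint passes its speed limit or range.

## Robot

A 6-joint arm with a two-finger parallel gripper is mounted at the origin on a cart in front of the work surface, level with it; the furniture and walls round the work are solid. World frame = base frame: x ahead of the robot, y to its left, z up, the work surface at z = 0. Lengths are in m, angles in rad, forces in N, time in s.
With the tool pointing down it reaches from about 0.4 to 0.825 m from the base axis. Payload 7 kg.
Tool frame: the origin (TCP) lies at the very end of the fingers, on their centre line; the grasp point (between the pads) lies 19 mm behind it (env.pinch_z is the z of the grasp point in the tool frame, in m); z points along the fingers, y is the line along which they close (so a half turn about z gives the same grasp; the last joint's range is limited). The gripper opens to 85 mm and grips with 20 to 120 N. Pads are 22 mm wide; open, the fingers measure 114 mm over their backs; the gripper's body (76 mm by 85 mm) begins 54 mm behind the grasp point. The pads swing forward as they close: fully open they stand 13 mm farther back than shut.
Start: joints at [1.457, 0.359, 0.012, 0, -1.224, -0.288], TCP at [0.264, 0.621, 0.231] pointing down, gripper open.
Joint ranges: [-3.07, 3.07], [-1.43, 2.12], [-1.02, 1.25], [-3.03, 1.67], [-3.05, -0], [-3.03, 3.03]. Speed limits (rad/s): [2.39, 2.39, 3.01, 3.14, 3.14, 3.14].

## Interface

Orientations are given as a 3x3 rotation matrix whose columns are the frame's x, y, z axes.
In Python, from plant import env, optics gives the robot as it stands.
- The arm moves only by the tool play_rows, never from a script. Its argument "rows" is a list of rows, each a list of 7 numbers: the shift along the tool's x, y, z in m, then the turn, a rotation vector about the tool's x, y, z in rad, then the closure, from 0 (fully open) to 1 (shut). A call has exactly 8 rows; each row shifts and turns the commanded pose from where the row before left it, along the tool's axes as they then stand; what a row does not reach is not made up. A row lasts 1/12 s, in which the tool goes at most 41.7 mm and 7.16 degrees, less where a joint would pass 70% of its speed; a pose out of reach is approached as far as the arm can. A call with a gripper value outside its range is refused whole. The fingers move at their own pace and stop on an object; "grip_force" is the grip in N (left out, the last holds). Time passes only in rows, so rows that do not move let the fingers close, or fill a call up. It gives the time, the measured TCP pose, the force, the opening and the grip force at its end, in the units of the state.
- env.observe(): the state, without advancing time (a new reading comes with each control period).
- optics.capture(name): name is "side" or "top"; returns a dict with "image" (384x512x3 uint8, red, green, blue), "fx", "fy", "cx", "cy" (pixels), "dist" ([k1, k2, p1, p2, k3] as OpenCV has them; the pictures are not rectified), "R" (3x3) and "t" (3): a world point X has camera coordinates R X + t. Camera axes: x right, y down, z forward; pixel columns grow to the right and rows downward; lengths in m; the calibration is good to about 2 mm. A picture is of the moment at which its call begins. There is no depth.
- env.finish_job(): hands the job in; it is judged then, once.
The state is a dict: "time_s": time; "q": joint angles; "qd": joint speeds; "joint_efforts": joint torques, N m; "tool_pos": TCP position; "orientation": TCP orientation; "wrist_force": force on the tool from outside, world axes, zero at the start; "wrist_torque": the same for the moment, N m; "gripper_width": finger opening in m; "gripper_force": force on a finger pad.
Only numpy, scipy, OpenCV 4.12 (cv2) and the standard library are available. Lean on these libraries where they do the work, as an engineer would, in place of code of your own. Each camera call takes 0.05 s, during which the arm holds its last target. There are 200 camera calls.

## Working session

There is one attempt and no reset: what is moved stays moved. The work goes in short steps, Python scripts to look and compute and a tool call to move; the robot and the scene stay as the last step left them, time stands still between calls to the robot, and variables do not carry over. Pictures are saved under pics/ and viewed, at most 10 in all, crops included, and the job is handed in when it is done.

Besides the shell and the picture viewer there is one more tool, called in YAML: its name, and indented under it one key for each argument. play_rows: Moves the arm, as the interface text tells. Its arguments: {"type":"object","properties":{"rows":{"type":"array","items":{"type":"array","items":{"type":"number"}}},"grip_force":{"type":"number"}},"required":["rows"]}

```bash
mkdir -p pics; ls; cat > h.py <<'E'
import numpy as np, cv2
from plant import env, optics
def cap(n):
    c=optics.capture(n); np.save(f'/tmp/{n}.npy',c,allow_pickle=True); return c
def load(n): return np.load(f'/tmp/{n}.npy',allow_pickle=True).item()
def K(c): return np.array([[c['fx'],0,c['cx']],[0,c['fy'],c['cy']],[0,0,1.]])
def back(c,uv,z):
    p=cv2.undistortPoints(np.array([[uv]],float),K(c),np.array(c['dist'],float))[0,0]
    R=np.array(c['R']);t=np.array(c['t']);o=-R.T@t;d=R.T@np.r_[p,1]
    return o+d*(z-o[2])/d[2]
def proj(c,X):
    r=cv2.Rodrigues(np.array(c['R']))[0]
    return cv2.projectPoints(np.array(X,float).reshape(-1,3),r,np.array(c['t'],float),K(c),np.array(c['dist'],float))[0][:,0]
E
python3 - <<'E'
from h import *
for n in('top','side'):
    c=cap(n); im=c['image'][:,:,::-1]; cv2.imwrite(f'pics/{n}0.png',cv2.resize(im,(800,600),interpolation=cv2.INTER_CUBIC))
    R=np.array(c['R']);print(n,-R.T@np.array(c['t']),R[2],c['fx'])
s=env.observe();print(s);print(env.pinch_z)
E
```

```text
pics
top [0.43665758 0.04230989 1.17992913] [ 0.07313273 -0.03282051 -0.99678203] 379.3395036959782
side [0.605567   1.00517745 0.51632946] [-0.06375231 -0.91259    -0.40387514] 392.34454213786785
{'time_s': 0.1, 'q': array([ 1.45709728e+00,  3.59335762e-01,  1.11899499e-02, -3.00847220e-04,
       -1.22406296e+00, -2.88091301e-01]), 'qd': array([ 0.00124454, -0.00230783,  0.0033703 ,  0.00288811, -0.00034681,
       -0.0006825 ]), 'joint_efforts': array([-1.43268378e-03, -5.84764838e+01,  2.94106972e+01,  6.95450976e+00,
       -3.15057907e-03,  7.03601572e-06]), 'tool_pos': array([0.2638382 , 0.62086965, 0.23046266]), 'orientation': array([[ 9.20322287e-01, -3.91160700e-01, -4.41362843e-04],
       [-3.91160928e-01, -9.20321275e-01, -1.37121297e-03],
       [ 1.30169012e-04,  1.43460175e-03, -9.99998962e-01]]), 'wrist_force': array([ 0.03595107, -0.35230715,  1.39023185]), 'wrist_torque': array([ 0.03279106, -0.00312429, -0.05506925]), 'gripper_force': 0.0, 'gripper_width': 0.08525605504689164}
-0.0187
```

View pics/top0.png

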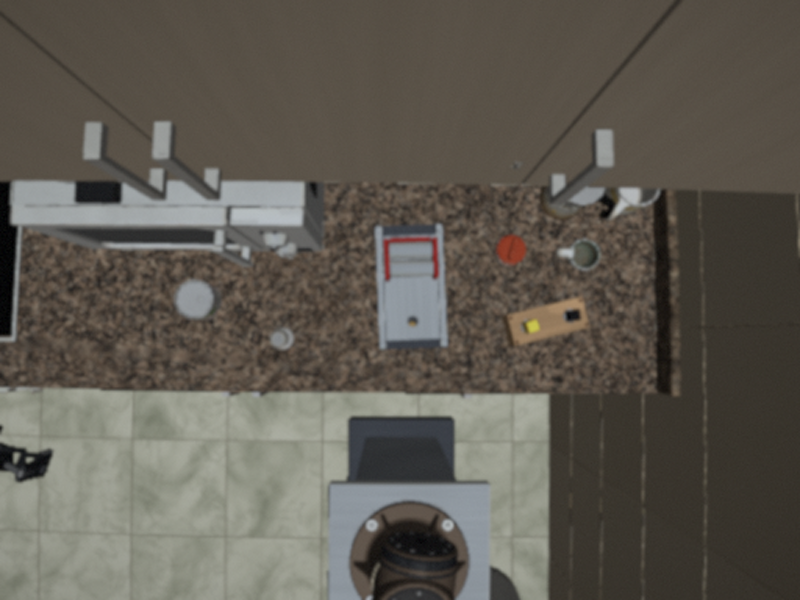

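View pics/side0.png

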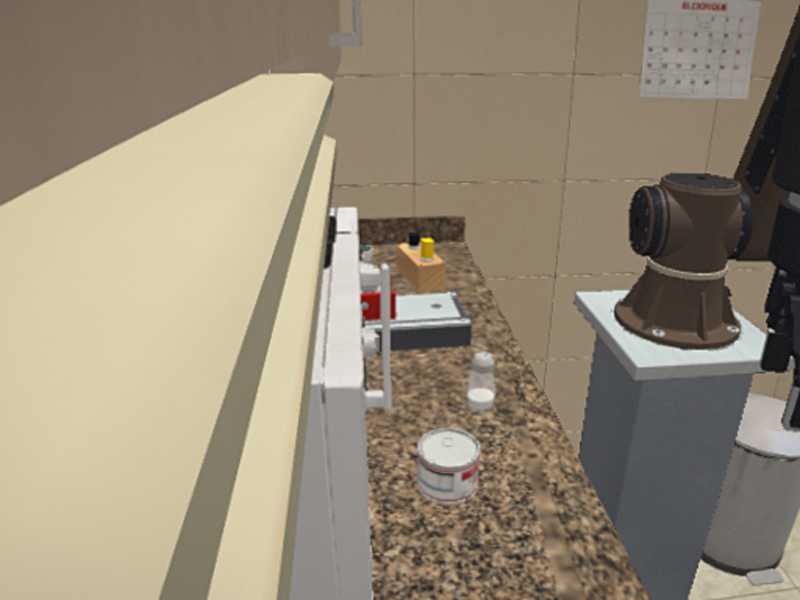

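The top view shows the dock around (412,290), its hole at (412,321), and the stand at (547,322) with the drift at (532,326) and the bolt at (572,315). I'll enlarge these.

```bash
python3 - <<'E'
from h import *
c=load('top');im=c['image'][:,:,::-1]
a=cv2.resize(im[142:226,236:296],None,fx=6.6,fy=6.6,interpolation=cv2.INTER_CUBIC)
b=cv2.resize(im[182:226,318:378],None,fx=6.6,fy=6.6,interpolation=cv2.INTER_CUBIC)
o=np.zeros((a.shape[0],800,3),np.uint8);o[:,:a.shape[1]]=a;o[:b.shape[0],402:402+b.shape[1]]=b
cv2.imwrite('pics/crop.png',o);print(o.shape,a.shape)
E
```

```text
(554, 800, 3) (554, 396, 3)
```

View pics/crop.png

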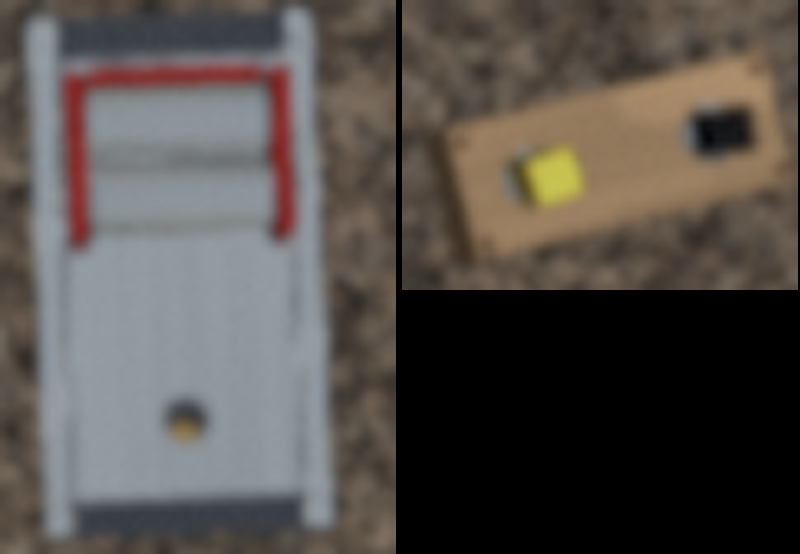

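The crop shows the dock's rail corners (25,18), (313,12), (335,527) and (47,537), and the plate hole at (187,418). The drift head is at (553,178), the bolt head at (723,132), and the stand corners are (445,130), (755,50) and (470,258).

```bash
cat > m.py <<'E'
from h import *
from scipy.optimize import least_squares
c=load('top')
f=lambda u,v,ox,oy:((u+.5)/6.6-.5+ox,(v+.5)/6.6-.5+oy)
A=lambda u,v:f(u,v,236,142); B=lambda u,v:f(u-402,v,318,182)
def fit(P,loc,x0):
    r=lambda p:np.concatenate([(p[:2]+np.array([[np.cos(p[2]),-np.sin(p[2])],[np.sin(p[2]),np.cos(p[2])]])@l-q) for l,q in zip(loc,P)])
    s=least_squares(r,x0);return s.x,np.round(s.fun*1e3,1)
D=[back(c,A(*p),.048)[:2] for p in[(25,18),(313,12),(335,527),(47,537)]]
x,y=D[0]; 
print('dock',fit(D,np.array([[.195,.065],[.195,-.065],[-.045,-.065],[-.045,.065]]),[.5,0,0]))
S=[back(c,B(*p),.060)[:2] for p in[(445,130),(755,50),(470,258)]];print(S)
print('stand',fit(S,np.array([[.03,.075],[.03,-.075],[-.03,.075]]),[.5,-.2,.1]))
print('hole',back(c,A(187,418),.052));print('drift',back(c,B(553,178),.106));print('bolt',back(c,B(723,132),.094))
E
python3 m.py
python3 - <<'E'
from h import *
c=load('side');im=c['image'][:,:,::-1]
a=cv2.resize(im[142:226,228:312],None,fx=7,fy=7,interpolation=cv2.INTER_CUBIC)
cv2.imwrite('pics/crops.png',a)
E
```

```text
dock (array([ 0.46093117, -0.00147078,  0.0466791 ]), array([ 1.2, -1.3,  2.7,  0.8, -1.6,  0.3, -2.3,  0.2]))
[array([ 0.48119666, -0.180273  ]), array([ 0.51871752, -0.32348794]), array([ 0.4236679 , -0.19144285])]
stand (array([ 0.47090034, -0.25841501,  0.2453915 ]), array([ 0.6,  1.9, -0.5, -0.4, -0.1, -1.5]))
hole [ 0.46925901 -0.00134531  0.052     ]
drift [ 0.45891638 -0.21834236  0.106     ]
bolt [ 0.47985802 -0.29746794  0.094     ]
```

View pics/crops.png

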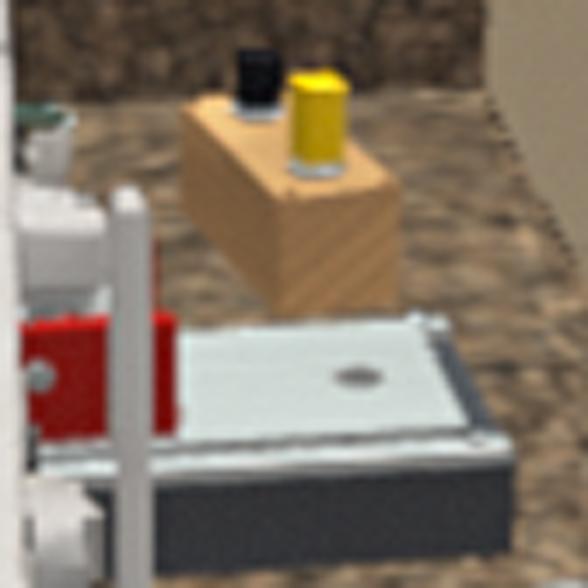

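The side crop shows the plate hole at (359,376), the drift's top face centred at (319,80) and the bolt's top at about (260,52). I'll cross-check these against the top camera and plan the first move.

```bash
cat >> h.py <<'E'
from scipy.spatial.transform import Rotation as Ro
def Rt(psi): # tool down, y=-(cos,sin)
    s,c=np.sin(psi),np.cos(psi); return np.array([[s,-c,0],[-c,-s,0],[0,0,-1.]])
def plan(p,psi,n,start=None):
    s=env.observe(); p0,R0=start or (s['tool_pos'],s['orientation'])
    R1=Rt(psi); rv=Ro.from_matrix(R0.T@R1).as_rotvec()/n; d=(np.array(p)-p0)/n
    for i in range(n):
        R=R0@Ro.from_rotvec(rv*i).as_matrix()
        print(np.round(np.r_[R.T@d,rv],4).tolist())
    return np.array(p),R1
E
python3 - <<'E'
from h import *
c=load('side')
g=lambda u,v:((u+.5)/7-.5+228,(v+.5)/7-.5+142)
print('hole',back(c,g(359,376),.052));print('drift',back(c,g(319,80),.106),'bolt',back(c,g(260,52),.094))
s=plan([.44,.30,.23],.22,8); print(); plan([.46,-.218,.19],.22,13,s)
E
```

```text
hole [ 0.47029427 -0.00264866  0.052     ]
drift [ 0.46241596 -0.22024158  0.106     ] bolt [ 0.48258354 -0.30285533  0.094     ]
[0.036, 0.0283, 0.0001, 0.0002, -0.0001, 0.1186]
[0.0391, 0.0238, 0.0001, 0.0002, -0.0001, 0.1186]
[0.0416, 0.0191, 0.0001, 0.0002, -0.0001, 0.1186]
[0.0436, 0.014, 0.0001, 0.0002, -0.0001, 0.1186]
[0.0449, 0.0087, 0.0001, 0.0002, -0.0001, 0.1186]
[0.0456, 0.0034, 0.0001, 0.0002, -0.0001, 0.1186]
[0.0457, -0.0021, 0.0001, 0.0002, -0.0001, 0.1186]
[0.0451, -0.0074, 0.0001, 0.0002, -0.0001, 0.1186]

[0.0392, 0.0072, 0.0031, 0.0, 0.0, 0.0]
[0.0392, 0.0072, 0.0031, 0.0, 0.0, 0.0]
[0.0392, 0.0072, 0.0031, 0.0, 0.0, 0.0]
[0.0392, 0.0072, 0.0031, 0.0, 0.0, 0.0]
[0.0392, 0.0072, 0.0031, 0.0, 0.0, 0.0]
[0.0392, 0.0072, 0.0031, 0.0, 0.0, 0.0]
[0.0392, 0.0072, 0.0031, 0.0, 0.0, 0.0]
[0.0392, 0.0072, 0.0031, 0.0, 0.0, 0.0]
[0.0392, 0.0072, 0.0031, 0.0, 0.0, 0.0]
[0.0392, 0.0072, 0.0031, 0.0, 0.0, 0.0]
[0.0392, 0.0072, 0.0031, 0.0, 0.0, 0.0]
[0.0392, 0.0072, 0.0031, 0.0, 0.0, 0.0]
[0.0392, 0.0072, 0.0031, 0.0, 0.0, 0.0]
```

play_rows:
  rows:
    - [0.024,0.019,0,0,0,0.118,0.3]
    - [0.026,0.016,0,0,0,0.118,0.3]
    - [0.028,0.013,0,0,0,0.118,0.3]
    - [0.029,0.009,0,0,0,0.118,0.3]
    - [0.03,0.006,0,0,0,0.118,0.3]
    - [0.03,0.002,0,0,0,0.118,0.3]
    - [0.03,-0.001,0,0,0,0.118,0.3]
    - [0.03,-0.005,0,0,0,0.118,0.3]

```text
time_s: 0.77
tool_pos: [0.3817, 0.4064, 0.231]
orientation: [[0.218, -0.976, -0.0], [-0.976, -0.218, -0.0], [0.0, 0.0, -1.0]]
wrist_force: [0.9, 0.8, 0.5]
gripper_width: 0.0597
gripper_force: 0.0
```

```bash
python3 - <<'E'
from h import *
s=env.observe(); print(s['tool_pos'],s['orientation'],s['q'],s['gripper_width'])
plan([.46,-.218,.20],.22,16)
E
```

```text
[0.38166375 0.40637607 0.23104356] [[ 2.17543566e-01 -9.76050550e-01 -3.47358400e-04]
 [-9.76050557e-01 -2.17543420e-01 -4.13964007e-04]
 [ 3.28484262e-04  4.29094566e-04 -9.99999854e-01]] [ 1.16784534e+00  1.66647970e-01 -2.50175127e-01 -1.71889309e-04
 -1.15449026e+00 -9.48478790e-01] 0.05968983017537522
[0.0392, 0.0037, 0.002, 0.0, -0.0, -0.0]
[0.0392, 0.0037, 0.002, 0.0, -0.0, -0.0]
[0.0392, 0.0037, 0.002, 0.0, -0.0, -0.0]
[0.0392, 0.0037, 0.002, 0.0, -0.0, -0.0]
[0.0392, 0.0037, 0.002, 0.0, -0.0, -0.0]
[0.0392, 0.0037, 0.002, 0.0, -0.0, -0.0]
[0.0392, 0.0037, 0.0019, 0.0, -0.0, -0.0]
[0.0392, 0.0037, 0.0019, 0.0, -0.0, -0.0]
[0.0392, 0.0037, 0.0019, 0.0, -0.0, -0.0]
[0.0392, 0.0037, 0.0019, 0.0, -0.0, -0.0]
[0.0392, 0.0037, 0.0019, 0.0, -0.0, -0.0]
[0.0392, 0.0037, 0.0019, 0.0, -0.0, -0.0]
[0.0392, 0.0037, 0.0019, 0.0, -0.0, -0.0]
[0.0392, 0.0037, 0.0019, 0.0, -0.0, -0.0]
[0.0392, 0.0037, 0.0019, 0.0, -0.0, -0.0]
[0.0392, 0.0037, 0.0019, 0.0, -0.0, -0.0]
```

play_rows:
  rows:
    - [0.039,0.004,0.002,0,0,0,0.3]
    - [0.039,0.004,0.002,0,0,0,0.3]
    - [0.039,0.004,0.002,0,0,0,0.3]
    - [0.039,0.004,0.002,0,0,0,0.3]
    - [0.039,0.004,0.002,0,0,0,0.3]
    - [0.039,0.004,0.002,0,0,0,0.3]
    - [0.039,0.004,0.002,0,0,0,0.3]
    - [0.039,0.004,0.002,0,0,0,0.3]

```text
time_s: 1.43
tool_pos: [0.4193, 0.0948, 0.2153]
orientation: [[0.224, -0.975, 0.0], [-0.975, -0.224, 0.0], [-0.0, -0.0, -1.0]]
wrist_force: [0.7, 0.4, -0.2]
gripper_width: 0.0598
gripper_force: 0.0
```

play_rows:
  rows:
    - [0.039,0.004,0.002,0,0,0,0.3]
    - [0.039,0.004,0.002,0,0,0,0.3]
    - [0.039,0.004,0.002,0,0,0,0.3]
    - [0.039,0.004,0.002,0,0,0,0.3]
    - [0.039,0.004,0.002,0,0,0,0.3]
    - [0.039,0.004,0.002,0,0,0,0.3]
    - [0.039,0.004,0.002,0,0,0,0.3]
    - [0,0,0,0,0,0,0.3]

```text
time_s: 2.1
tool_pos: [0.4529, -0.1809, 0.2003]
orientation: [[0.218, -0.976, -0.002], [-0.976, -0.218, -0.001], [0.0, 0.002, -1.0]]
wrist_force: [-0.5, 1.1, 0.6]
gripper_width: 0.0598
gripper_force: 0.0
```

```bash
python3 - <<'E'
from h import *
s=env.observe(); print(s['tool_pos'],s['q'],s['gripper_width'])
plan([.4605,-.2188,.20],.22,1)
ims=[]
for n,(cx,cy) in (('top',(346,207)),('side',(272,155))):
    c=cap(n);im=c['image'][:,:,::-1]; ims.append(cv2.resize(im[cy-35:cy+35,cx-35:cx+35],None,fx=5.7,fy=5.7,interpolation=cv2.INTER_CUBIC))
cv2.imwrite('pics/a1.png',np.hstack(ims))
E
```

```text
[ 0.45293005 -0.18092487  0.20032515] [ 2.47441765e-02  7.28796885e-02 -4.34653587e-01  8.44442362e-04
 -1.06522063e+00  1.94763294e-01] 0.059814543161441226
[0.0386, 0.0009, 0.0003, 0.0021, -0.0003, -0.0001]
```

View pics/a1.png

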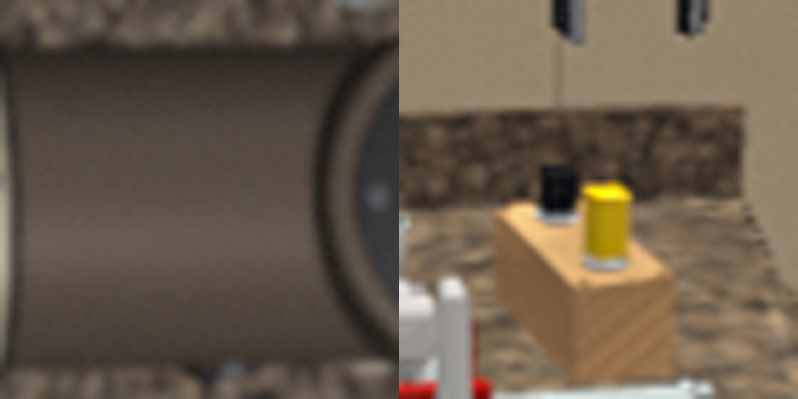

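Arm hides the top view; the side view shows the fingers (568,20), (692,18) above the stand and the drift at (607,220). Moving over it and down.

play_rows:
  rows:
    - [0.02,0.001,0,0.002,0,0,0.3]
    - [0.018,0,0.005,0,0,0,0.3]
    - [0,0,0.02,0,0,0,0.3]
    - [0,0,0.02,0,0,0,0.3]
    - [0,0,0.02,0,0,0,0.3]
    - [0,0,0.015,0,0,0,0.3]
    - [0,0,0,0,0,0,0.3]
    - [0,0,0,0,0,0,0.3]

```text
time_s: 2.87
tool_pos: [0.4609, -0.2119, 0.1212]
orientation: [[0.225, -0.974, 0.0], [-0.974, -0.225, 0.0], [-0.0, -0.0, -1.0]]
wrist_force: [0.2, 0.1, -0.1]
gripper_width: 0.0599
gripper_force: 0.0
```

```bash
python3 - <<'E'
from h import *
s=env.observe(); print(s['tool_pos'],s['wrist_force'])
plan([.4605,-.2188,.073],.22,1)
ims=[]
for n,(cx,cy) in (('top',(346,207)),('side',(272,155))):
    c=cap(n);im=c['image'][:,:,::-1]; ims.append(cv2.resize(im[cy-35:cy+35,cx-35:cx+35],None,fx=5.7,fy=5.7,interpolation=cv2.INTER_CUBIC))
    print(n, proj(c,[s['tool_pos'],[.4605,-.2188,.106]]))
cv2.imwrite('pics/a2.png',np.hstack(ims))
E
```

```text
[ 0.46086136 -0.21191651  0.12116257] [ 0.22950745  0.06805997 -0.14437102]
[0.0066, 0.0019, 0.0482, -0.0004, 0.0003, 0.0068]
top [[339.48895726 207.73734279]
 [340.60885315 207.99213295]]
side [[273.9458405  149.37058498]
 [273.77019171 153.12039683]]
```

View pics/a2.png

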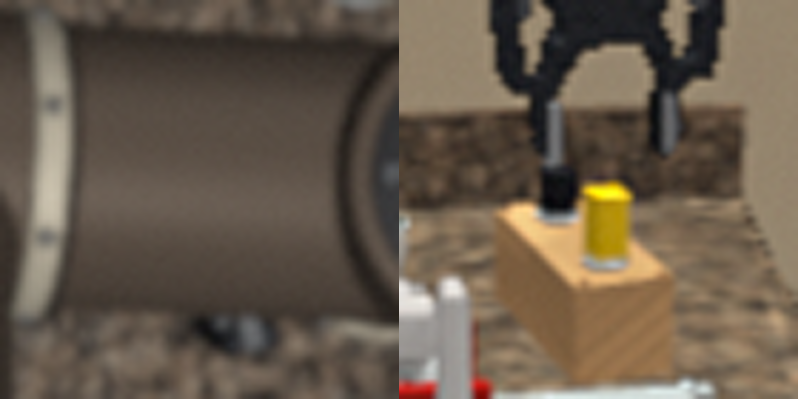

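The fingers straddle the drift evenly: their midpoint is column ~608 and the handle is at 607.

play_rows:
  rows:
    - [0.0066,0.001,0,0,0,0,0.3]
    - [0,0,0.016,0,0,0,0.3]
    - [0,0,0.016,0,0,0,0.3]
    - [0,0,0.015,0,0,0,0.3]
    - [0,0,0,0,0,0,0.3]
    - [0,0,0,0,0,0,0.7]
    - [0,0,0,0,0,0,1]
    - [0,0,0,0,0,0,1]
  grip_force: 60

```text
time_s: 3.63
tool_pos: [0.4624, -0.2198, 0.0756]
orientation: [[0.223, -0.975, 0.004], [-0.975, -0.223, 0.0], [0.001, -0.004, -1.0]]
wrist_force: [-0.9, 1.0, 0.5]
gripper_width: 0.0239
gripper_force: 0.6
```

play_rows:
  rows:
    - [0,0,0,0,0,0,1]
    - [0,0,0,0,0,0,1]
    - [0,0,0,0,0,0,1]
    - [0,0,0,0,0,0,1]
    - [0,0,0,0,0,0,1]
    - [0,0,0,0,0,0,1]
    - [0,0,0,0,0,0,1]
    - [0,0,0,0,0,0,1]

```text
time_s: 4.3
tool_pos: [0.4623, -0.2197, 0.0757]
orientation: [[0.224, -0.975, 0.004], [-0.975, -0.224, -0.0], [0.001, -0.004, -1.0]]
wrist_force: [-2.1, 1.8, 6.1]
gripper_width: 0.0211
gripper_force: 58.4
```

```bash
python3 - <<'E'
from h import *
s=env.observe(); print(s['tool_pos'],s['orientation'],s['wrist_force'],s['wrist_torque'],s['gripper_width'])
E
```

```text
[ 0.46231157 -0.21973791  0.0756704 ] [[ 2.23675386e-01 -9.74656776e-01  3.67296904e-03]
 [-9.74663290e-01 -2.23677149e-01 -7.10520371e-05]
 [ 8.90810590e-04 -3.56401549e-03 -9.99993252e-01]] [-2.07788473  1.79407882  6.08386069] [0.23138358 0.76235745 0.06289775] 0.02113868427049941
```

play_rows:
  rows:
    - [0,0,-0.004,0,0,0,1]
    - [0,0,-0.012,0,0,0,1]
    - [0,0,-0.02,0,0,0,1]
    - [0,0,-0.025,0,0,0,1]
    - [0,0,-0.025,0,0,0,1]
    - [0,0,-0.02,0,0,0,1]
    - [0,0,0,0,0,0,1]
    - [0,0,0,0,0,0,1]

```text
time_s: 4.97
tool_pos: [0.4621, -0.2196, 0.1818]
orientation: [[0.223, -0.975, 0.005], [-0.975, -0.223, 0.0], [0.001, -0.005, -1.0]]
wrist_force: [0.0, 0.1, -3.0]
gripper_width: 0.0216
gripper_force: 58.7
```

```bash
python3 - <<'E'
from h import *
s=env.observe(); print(s['tool_pos'],s['wrist_force'],s['wrist_torque'],s['gripper_width'])
plan([.4663,-.0022,.165],.047,7)
E
```

```text
[ 0.46208408 -0.2195672   0.18176622] [ 0.00548387  0.06645271 -3.02393001] [-0.04116242  0.07036304  0.0109043 ] 0.02163424112372196
[-0.0301, -0.0075, 0.0024, -0.0007, -0.0, 0.0254]
[-0.0303, -0.0067, 0.0024, -0.0007, -0.0, 0.0254]
[-0.0305, -0.006, 0.0024, -0.0007, -0.0, 0.0254]
[-0.0306, -0.0052, 0.0024, -0.0007, -0.0, 0.0254]
[-0.0307, -0.0044, 0.0024, -0.0007, -0.0, 0.0254]
[-0.0308, -0.0036, 0.0024, -0.0007, -0.0, 0.0254]
[-0.0309, -0.0028, 0.0024, -0.0007, -0.0, 0.0254]
```

play_rows:
  rows:
    - [-0.03,-0.0075,0.0024,0,0,0.0254,1]
    - [-0.0303,-0.0067,0.0024,-0.001,0,0.0254,1]
    - [-0.0305,-0.006,0.0024,-0.001,0,0.0254,1]
    - [-0.0306,-0.0052,0.0024,-0.001,0,0.0254,1]
    - [-0.0307,-0.0044,0.0024,-0.001,0,0.0254,1]
    - [-0.0308,-0.0036,0.0024,-0.001,0,0.0254,1]
    - [-0.0309,-0.0028,0.0024,0,0,0.0254,1]
    - [0,0,0,0,0,0,1]

```text
time_s: 5.63
tool_pos: [0.4651, 0.0011, 0.1623]
orientation: [[0.048, -0.999, -0.004], [-0.999, -0.048, 0.0], [-0.0, 0.004, -1.0]]
wrist_force: [0.3, -0.5, -1.3]
gripper_width: 0.0216
gripper_force: 58.6
```

play_rows:
  rows:
    - [0,0,0.01,0,0,0,1]
    - [0,0,0.01,0,0,0,1]
    - [0,0,0.01,0,0,0,1]
    - [0,0,0,0,0,0,1]
    - [0,0,0,0,0,0,1]
    - [0,0,0,0,0,0,1]
    - [0,0,0,0,0,0,1]
    - [0,0,0,0,0,0,1]

```text
time_s: 6.3
tool_pos: [0.4658, -0.0026, 0.134]
orientation: [[0.047, -0.999, -0.002], [-0.999, -0.047, 0.0], [-0.0, 0.002, -1.0]]
wrist_force: [-0.2, 0.0, -2.1]
gripper_width: 0.0211
gripper_force: 58.6
```

```bash
python3 - <<'E'
from h import *
s=env.observe(); print(s['tool_pos'],s['orientation'],s['wrist_force'],s['wrist_torque'])
plan([.4663,-.0022,.13],.047,1)
ims=[]
for n,(cx,cy) in (('top',(264,207)),('side',(275,180))):
    c=cap(n);im=c['image'][:,:,::-1]; ims.append(cv2.resize(im[cy-35:cy+35,cx-35:cx+35],None,fx=5.7,fy=5.7,interpolation=cv2.INTER_CUBIC))
    p=s['tool_pos']; pr=proj(c,[p,p-[0,0,.0697],p+[0,0,.0303],[.4703,-.0022,.052]]);print(n,pr,(pr-[cx-35,cy-35]+.5)*5.7+[400*(n=='side'),0])
cv2.imwrite('pics/a3.png',np.hstack(ims))
E
```

```text
[ 0.46575042 -0.00256844  0.13398428] [[ 4.70264520e-02 -9.98891130e-01 -2.24125308e-03]
 [-9.98893634e-01 -4.70266500e-02  3.56861985e-05]
 [-1.41045251e-04  2.23709524e-03 -9.99997488e-01]] [-0.16320033  0.0162274  -2.13987753] [ 0.01367267 -0.01171044 -0.01441327]
[-0.0003, -0.0006, 0.004, 0.0022, 0.0001, 0.0]
top [[265.498858   205.33490561]
 [264.47883157 205.98604278]
 [265.98579302 205.02405822]
 [264.19856756 204.56136049]] [[210.89349061 192.858962  ]
 [205.07933997 196.57044387]
 [213.66902024 191.08713184]
 [203.48183508 188.44975481]]
side [[280.94733972 168.2361393 ]
 [280.52069235 191.29286676]
 [281.13453725 157.84607387]
 [278.87503565 195.35109819]] [[636.24983638 135.29599403]
 [633.81794641 266.71934052]
 [637.31686232  76.07262105]
 [624.43770321 289.85125968]]
```

View pics/a3.png

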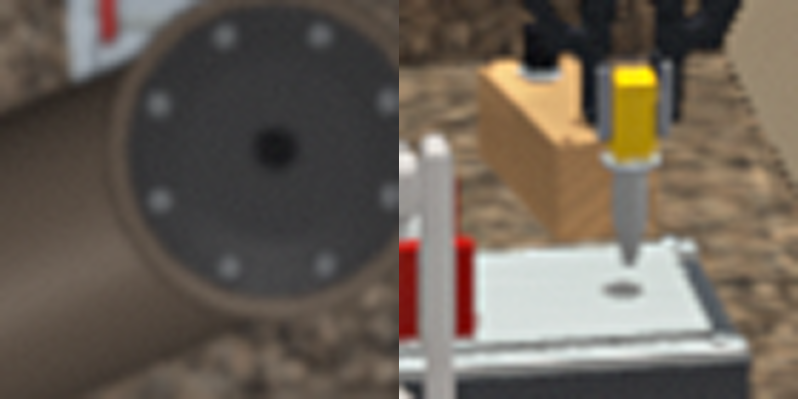

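The side view shows the tip at (629,265) hanging above the plate's hole, which is at (622,290). The tip is about 3.5 mm on the −x side, as wanted for entry into both holes, so I'll go down.

play_rows:
  rows:
    - [0,0,0.004,0.002,0,0,1]
    - [0,0,0.004,0,0,0,1]
    - [0,0,0.004,0,0,0,1]
    - [0,0,0.003,0,0,0,1]
    - [0,0,0.002,0,0,0,1]
    - [0,0,0.001,0,0,0,1]
    - [0,0,0,0,0,0,1]
    - [0,0,0,0,0,0,1]

```text
time_s: 7.07
tool_pos: [0.4655, -0.0025, 0.1155]
orientation: [[0.047, -0.999, -0.001], [-0.999, -0.047, -0.0], [0.0, 0.001, -1.0]]
wrist_force: [0.1, -1.0, -1.6]
gripper_width: 0.0211
gripper_force: 58.6
```

play_rows:
  rows:
    - [0,0,0.001,0,0,0,1]
    - [0,0,0.001,0,0,0,1]
    - [0,0,0.001,0,0,0,1]
    - [0,0,0.001,0,0,0,1]
    - [0,0,0.001,0,0,0,1]
    - [0,0,0.001,0,0,0,1]
    - [0,0,0,0,0,0,1]
    - [0,0,0,0,0,0,1]

```text
time_s: 7.73
tool_pos: [0.4656, -0.0025, 0.1095]
orientation: [[0.047, -0.999, -0.001], [-0.999, -0.047, -0.0], [0.0, 0.001, -1.0]]
wrist_force: [0.9, 0.4, -2.3]
gripper_width: 0.0212
gripper_force: 58.6
```

play_rows:
  rows:
    - [0,0,0.001,0,0,0,1]
    - [0,0,0.001,0,0,0,1]
    - [0,0,0.001,0,0,0,1]
    - [0,0,0.001,0,0,0,1]
    - [0,0,0,0,0,0,1]
    - [0,0,0,0,0,0,1]
    - [0,0,0,0,0,0,1]
    - [0,0,0,0,0,0,1]

```text
time_s: 8.4
tool_pos: [0.466, -0.0023, 0.1057]
orientation: [[0.047, -0.999, 0.0], [-0.999, -0.047, 0.0], [-0.0, -0.0, -1.0]]
wrist_force: [3.5, 0.6, 0.0]
gripper_width: 0.0214
gripper_force: 58.7
```

The plate's wall pushes back with 3.5 N and the tip is below the dock's mouth. Now levering towards −x.

play_rows:
  rows:
    - [0,0.001,0,0,0,0,1]
    - [0,0.001,0,0,0,0,1]
    - [0,0.001,0,0,0,0,1]
    - [0,0.001,0,0,0,0,1]
    - [0,0.001,0,0,0,0,1]
    - [0,0,0,0,0,0,1]
    - [0,0,0,0,0,0,1]
    - [0,0,0,0,0,0,1]

```text
time_s: 9.07
tool_pos: [0.4603, -0.0028, 0.1056]
orientation: [[0.047, -0.999, -0.001], [-0.999, -0.047, -0.0], [0.0, 0.001, -1.0]]
wrist_force: [3.4, 1.9, 0.7]
gripper_width: 0.0212
gripper_force: 59.1
```

play_rows:
  rows:
    - [0,0,0.001,0,0,0,1]
    - [0,0,0.001,0,0,0,1]
    - [0,0,0.001,0,0,0,1]
    - [0,0,0.001,0,0,0,1]
    - [0,0,0.001,0,0,0,1]
    - [0,0,0.001,0,0,0,1]
    - [0,0,0,0,0,0,1]
    - [0,0,0,0,0,0,1]

```text
time_s: 9.73
tool_pos: [0.4603, -0.0027, 0.0993]
orientation: [[0.047, -0.999, -0.001], [-0.999, -0.047, -0.0], [-0.0, 0.001, -1.0]]
wrist_force: [4.5, 3.9, 1.5]
gripper_width: 0.0212
gripper_force: 59.1
```

play_rows:
  rows:
    - [-0.0005,0,0,0,0,0,1]
    - [-0.0005,0,0,0,0,0,1]
    - [-0.0005,0,0,0,0,0,1]
    - [0,0,0,0,0,0,1]
    - [0,0,0.001,0,0,0,1]
    - [0,0,0.001,0,0,0,1]
    - [0,0,0,0,0,0,1]
    - [0,0,0,0,0,0,1]

```text
time_s: 10.4
tool_pos: [0.4602, -0.0014, 0.0973]
orientation: [[0.047, -0.999, -0.001], [-0.999, -0.047, -0.0], [0.0, 0.001, -1.0]]
wrist_force: [4.4, -0.7, -1.6]
gripper_width: 0.0214
gripper_force: 58.7
```

play_rows:
  rows:
    - [0,0,0.001,0,0,0,1]
    - [0,0,0.001,0,0,0,1]
    - [0,0,0.001,0,0,0,1]
    - [0,0,0.001,0,0,0,1]
    - [0,0,0.001,0,0,0,1]
    - [0,0,0.001,0,0,0,1]
    - [0,0,0,0,0,0,1]
    - [0,0,0,0,0,0,1]

```text
time_s: 11.07
tool_pos: [0.4603, -0.0013, 0.0914]
orientation: [[0.047, -0.999, -0.001], [-0.999, -0.047, -0.0], [0.0, 0.001, -1.0]]
wrist_force: [4.0, -1.2, -1.5]
gripper_width: 0.0214
gripper_force: 58.8
```

play_rows:
  rows:
    - [0,0,0.001,0,0,0,1]
    - [0,0,0.001,0,0,0,1]
    - [0,0,0.001,0,0,0,1]
    - [0,0,0.001,0,0,0,1]
    - [0,0,0,0,0,0,1]
    - [0,0,0,0,0,0,1]
    - [0,0,0,0,0,0,1]
    - [0,0,0,0,0,0,1]

```text
time_s: 11.73
tool_pos: [0.4604, -0.0013, 0.0875]
orientation: [[0.047, -0.999, -0.001], [-0.999, -0.047, -0.0], [0.0, 0.001, -1.0]]
wrist_force: [3.7, -0.8, -1.7]
gripper_width: 0.0212
gripper_force: 58.7
```

play_rows:
  rows:
    - [0,0,0.0003,0,0,0,1]
    - [0,0,0.0003,0,0,0,1]
    - [0,0,0.0003,0,0,0,1]
    - [0,0,0.0003,0,0,0,1]
    - [0,0,0,0,0,0,1]
    - [0,0,0,0,0,0,1]
    - [0,0,0,0,0,0,1]
    - [0,0,0,0,0,0,1]
  grip_force: 30

```text
time_s: 12.4
tool_pos: [0.4606, -0.0012, 0.0865]
orientation: [[0.047, -0.999, -0.001], [-0.999, -0.047, -0.0], [0.0, 0.001, -1.0]]
wrist_force: [5.0, 0.2, 2.3]
gripper_width: 0.0214
gripper_force: 59.2
```

play_rows:
  rows:
    - [0,-0.0004,0,0,0,0,1]
    - [0,-0.0004,0,0,0,0,1]
    - [0,0,0,0,0,0,1]
    - [0,0,0,0,0,0,1]
    - [0,0,0,0,0,0,1]
    - [0,0,0,0,0,0,1]
    - [0,0,0,0,0,0,1]
    - [0,0,0,0,0,0,1]

```text
time_s: 13.07
tool_pos: [0.4609, -0.0013, 0.0862]
orientation: [[0.047, -0.999, -0.002], [-0.999, -0.047, -0.0], [0.0, 0.002, -1.0]]
wrist_force: [2.4, -0.5, 0.3]
gripper_width: 0.0207
gripper_force: 59.0
```

play_rows:
  rows:
    - [0,-0.0004,0,0,0,0,1]
    - [0,-0.0003,0,0,0,0,1]
    - [0,0,0,0,0,0,1]
    - [0,0,0,0,0,0,1]
    - [0,0,0.0003,0,0,0,1]
    - [0,0,0.0003,0,0,0,1]
    - [0,0,0,0,0,0,1]
    - [0,0,0,0,0,0,1]
  grip_force: 40

```text
time_s: 13.73
tool_pos: [0.4614, -0.0014, 0.0855]
orientation: [[0.047, -0.999, -0.002], [-0.999, -0.047, -0.0], [0.0, 0.002, -1.0]]
wrist_force: [-0.1, 0.1, -1.7]
gripper_width: 0.0215
gripper_force: 58.7
```

play_rows:
  rows:
    - [0,0,0.0003,0,0,0,1]
    - [0,0,0.0003,0,0,0,1]
    - [0,0,0.0002,0,0,0,1]
    - [0,0,0.0002,0,0,0,1]
    - [0,0,0,0,0,0,1]
    - [0,0,0,0,0,0,1]
    - [0,0,0,0,0,0,1]
    - [0,0,0,0,0,0,1]

```text
time_s: 14.4
tool_pos: [0.4618, -0.0012, 0.0847]
orientation: [[0.047, -0.999, -0.001], [-0.999, -0.047, -0.0], [0.0, 0.001, -1.0]]
wrist_force: [-0.2, 0.7, -2.2]
gripper_width: 0.0211
gripper_force: 58.7
```

play_rows:
  rows:
    - [0,0,0.0003,0,0,0,1]
    - [0,0,0.0003,0,0,0,1]
    - [0,0,0.0002,0,0,0,1]
    - [0,0,0.0002,0,0,0,1]
    - [0,0,0,0,0,0,1]
    - [0,0,0,0,0,0,1]
    - [0,0,0,0,0,0,1]
    - [0,0,0,0,0,0,1]

```text
time_s: 15.07
tool_pos: [0.4619, -0.0012, 0.0837]
orientation: [[0.047, -0.999, -0.001], [-0.999, -0.047, -0.0], [0.0, 0.001, -1.0]]
wrist_force: [0.8, 1.0, -1.4]
gripper_width: 0.0209
gripper_force: 58.7
```

play_rows:
  rows:
    - [0,0,0.0003,0,0,0,1]
    - [0,0,0.0003,0,0,0,1]
    - [0,0,0.0002,0,0,0,1]
    - [0,0,0.0002,0,0,0,1]
    - [0,0,0,0,0,0,1]
    - [0,0,0,0,0,0,1]
    - [0,0,0,0,0,0,1]
    - [0,0,0,0,0,0,1]

```text
time_s: 15.73
tool_pos: [0.4618, -0.0012, 0.0827]
orientation: [[0.047, -0.999, -0.001], [-0.999, -0.047, -0.0], [0.0, 0.001, -1.0]]
wrist_force: [0.3, 0.4, -1.5]
gripper_width: 0.0212
gripper_force: 58.7
```

play_rows:
  rows:
    - [0,0,0.0003,0,0,0,1]
    - [0,0,0.0003,0,0,0,1]
    - [0,0,0.0002,0,0,0,1]
    - [0,0,0.0002,0,0,0,1]
    - [0,0,0,0,0,0,1]
    - [0,0,0,0,0,0,1]
    - [0,0,0,0,0,0,1]
    - [0,0,0,0,0,0,1]

```text
time_s: 16.4
tool_pos: [0.4621, -0.0012, 0.0824]
orientation: [[0.047, -0.999, -0.0], [-0.999, -0.047, -0.0], [0.0, 0.0, -1.0]]
wrist_force: [-2.4, 0.4, 7.3]
gripper_width: 0.0212
gripper_force: 60.1
```

The tip is on a hard bottom at z ≈ 12.5 mm with about 9 N. I'll press slightly more and hold.

play_rows:
  rows:
    - [0,0,0.0002,0,0,0,1]
    - [0,0,0,0,0,0,1]
    - [0,0,0,0,0,0,1]
    - [0,0,0,0,0,0,1]
    - [0,0,0,0,0,0,1]
    - [0,0,0,0,0,0,1]
    - [0,0,0,0,0,0,1]
    - [0,0,0,0,0,0,1]

```text
time_s: 17.07
tool_pos: [0.4622, -0.0012, 0.0823]
orientation: [[0.048, -0.999, -0.0], [-0.999, -0.048, -0.0], [0.0, 0.0, -1.0]]
wrist_force: [-3.2, 0.6, 9.0]
gripper_width: 0.0213
gripper_force: 60.3
```

play_rows:
  rows:
    - [0,0.0003,-0.001,0,0,0,1]
    - [0,0,-0.006,0,0,0,1]
    - [0,0,-0.012,0,0,0,1]
    - [0,0,-0.02,0,0,0,1]
    - [0,0,-0.025,0,0,0,1]
    - [0,0,-0.025,0,0,0,1]
    - [0,0,-0.015,0,0,0,1]
    - [0,0,0,0,0,0,1]

```text
time_s: 17.73
tool_pos: [0.4635, -0.0007, 0.1892]
orientation: [[0.048, -0.999, 0.005], [-0.999, -0.048, 0.001], [-0.001, -0.005, -1.0]]
wrist_force: [0.1, 0.5, -1.0]
gripper_width: 0.021
gripper_force: 58.8
```

```bash
python3 - <<'E'
from h import *
s=env.observe(); print(s['tool_pos'],s['wrist_force'])
plan([.4622,-.2197,.17],.2256,7)
E
```

```text
[ 0.4635174  -0.00073901  0.18919641] [ 0.14124798  0.48899637 -0.95246319]
[0.0312, 0.0017, 0.0027, -0.0007, 0.0001, -0.0254]
[0.0312, 0.0025, 0.0027, -0.0007, 0.0001, -0.0254]
[0.0311, 0.0033, 0.0027, -0.0007, 0.0001, -0.0254]
[0.031, 0.0041, 0.0027, -0.0007, 0.0001, -0.0254]
[0.0309, 0.0048, 0.0027, -0.0007, 0.0001, -0.0254]
[0.0308, 0.0056, 0.0027, -0.0007, 0.0001, -0.0254]
[0.0306, 0.0064, 0.0027, -0.0007, 0.0001, -0.0254]
```

play_rows:
  rows:
    - [0.0312,0.0017,0.0027,-0.001,0,-0.0254,1]
    - [0.0312,0.0025,0.0027,-0.001,0,-0.0254,1]
    - [0.0311,0.0033,0.0027,-0.001,0,-0.0254,1]
    - [0.031,0.0041,0.0027,-0.001,0,-0.0254,1]
    - [0.0309,0.0048,0.0027,-0.001,0,-0.0254,1]
    - [0.0308,0.0056,0.0027,-0.001,0,-0.0254,1]
    - [0.0306,0.0064,0.0027,0,0,-0.0254,1]
    - [0,0,0,0,0,0,1]

```text
time_s: 18.4
tool_pos: [0.4589, -0.2238, 0.1651]
orientation: [[0.221, -0.975, -0.01], [-0.975, -0.221, -0.001], [-0.001, 0.01, -1.0]]
wrist_force: [0.5, 0.4, -2.1]
gripper_width: 0.0209
gripper_force: 58.7
```

play_rows:
  rows:
    - [0,0,0,0,0,0,1]
    - [0,0,0,0,0,0,1]
    - [0,0,0,0,0,0,1]
    - [0,0,0,0,0,0,1]
    - [0,0,0,0,0,0,1]
    - [0,0,0,0,0,0,1]
    - [0,0,0,0,0,0,1]
    - [0,0,0,0,0,0,1]

```text
time_s: 19.07
tool_pos: [0.4602, -0.2198, 0.1668]
orientation: [[0.224, -0.975, -0.007], [-0.975, -0.224, -0.001], [-0.001, 0.007, -1.0]]
wrist_force: [-0.0, 0.6, -1.8]
gripper_width: 0.0211
gripper_force: 58.7
```

```bash
python3 - <<'E'
from h import *
s=env.observe(); print(s['tool_pos'],s['orientation'],s['wrist_force'])
plan([.4622,-.2197,.14],.2256,1)
E
```

```text
[ 0.46020499 -0.21979869  0.16684473] [[ 2.23681994e-01 -9.74639243e-01 -6.68670444e-03]
 [-9.74661965e-01 -2.23681241e-01 -8.69950357e-04]
 [-6.47802588e-04  6.71186872e-03 -9.99977265e-01]] [-0.01169163  0.57339864 -1.8166819 ]
[0.0004, -0.0021, 0.0268, 0.0067, 0.0006, -0.0]
```

play_rows:
  rows:
    - [0.0004,-0.0021,0.006,0.0067,0,0,1]
    - [0,0,0.01,0,0,0,1]
    - [0,0,0.01,0,0,0,1]
    - [0,0,0.01,0,0,0,1]
    - [0,0,0.004,0,0,0,1]
    - [0,0,0,0,0,0,1]
    - [0,0,0,0,0,0,1]
    - [0,0,0,0,0,0,1]

```text
time_s: 19.73
tool_pos: [0.4624, -0.2202, 0.1269]
orientation: [[0.223, -0.975, -0.0], [-0.975, -0.223, 0.0], [-0.0, 0.0, -1.0]]
wrist_force: [0.5, 0.6, -1.0]
gripper_width: 0.0212
gripper_force: 58.7
```

```bash
python3 - <<'E'
from h import *
s=env.observe(); print(s['tool_pos'],s['wrist_force'])
plan([.4622,-.2197,.0757],.2256,1)
E
```

```text
[ 0.46243157 -0.22016083  0.12689118] [ 0.47360533  0.63068673 -1.00974537]
[-0.0005, 0.0001, 0.0512, 0.0001, 0.0004, -0.0005]
```

Tip just inside the mouth height; continuing down to a few mm above rest, feeling.

play_rows:
  rows:
    - [-0.0005,0,0.004,0,0,0,1]
    - [0,0,0.005,0,0,0,1]
    - [0,0,0.005,0,0,0,1]
    - [0,0,0.005,0,0,0,1]
    - [0,0,0.004,0,0,0,1]
    - [0,0,0.002,0,0,0,1]
    - [0,0,0,0,0,0,1]
    - [0,0,0,0,0,0,1]

```text
time_s: 20.4
tool_pos: [0.462, -0.2196, 0.1016]
orientation: [[0.223, -0.975, -0.001], [-0.975, -0.223, 0.001], [-0.001, 0.001, -1.0]]
wrist_force: [1.1, 0.3, -0.8]
gripper_width: 0.021
gripper_force: 58.7
```

play_rows:
  rows:
    - [0,0,0.004,0,0,0,1]
    - [0,0,0.005,0,0,0,1]
    - [0,0,0.005,0,0,0,1]
    - [0,0,0.005,0,0,0,1]
    - [0,0,0.003,0,0,0,1]
    - [0,0,0.001,0,0,0,1]
    - [0,0,0,0,0,0,1]
    - [0,0,0,0,0,0,1]

```text
time_s: 21.07
tool_pos: [0.4621, -0.2195, 0.0787]
orientation: [[0.223, -0.975, -0.0], [-0.975, -0.223, 0.001], [-0.001, 0.0, -1.0]]
wrist_force: [-0.8, 0.1, -1.3]
gripper_width: 0.0211
gripper_force: 58.8
```

play_rows:
  rows:
    - [0,0,0.001,0,0,0,1]
    - [0,0,0.001,0,0,0,1]
    - [0,0,0.0006,0,0,0,1]
    - [0,0,0,0,0,0,1]
    - [0,0,0,0,0,0,0.3]
    - [0,0,0,0,0,0,0.3]
    - [0,0,0,0,0,0,0.3]
    - [0,0,0,0,0,0,0.3]

```text
time_s: 21.73
tool_pos: [0.4622, -0.2196, 0.0763]
orientation: [[0.223, -0.975, 0.0], [-0.975, -0.223, 0.001], [-0.001, -0.0, -1.0]]
wrist_force: [-0.1, 0.8, -0.6]
gripper_width: 0.06
gripper_force: 0.0
```

play_rows:
  rows:
    - [0,0,0,0,0,0,0.3]
    - [0,0,0,0,0,0,0.3]
    - [0,0,-0.01,0,0,0,0.3]
    - [0,0,-0.02,0,0,0,0.3]
    - [0,0,-0.02,0,0,0,0.3]
    - [0,0,-0.015,0,0,0,0.3]
    - [0,0,0,0,0,0,0.3]
    - [0,0,0,0,0,0,0.3]

```text
time_s: 22.4
tool_pos: [0.4627, -0.2196, 0.1426]
orientation: [[0.223, -0.975, 0.002], [-0.975, -0.223, 0.0], [0.0, -0.002, -1.0]]
wrist_force: [0.1, -0.2, -0.6]
gripper_width: 0.0598
gripper_force: 0.0
```

```bash
python3 - <<'E'
from h import *
s=env.observe(); print(s['tool_pos'],s['wrist_force'],s['gripper_width'])
# bolt: drift pos + 85mm along stand -y (stand yaw .2454)
a=.245; b=np.array([.462,-.2190])-.085*np.array([-np.sin(a),np.cos(a)]); print(b)
plan([*b,.137],.2256,1)
ims=[]
for n,(cx,cy) in (('top',(346,207)),('side',(272,155))):
    c=cap(n);im=c['image'][:,:,::-1]; ims.append(cv2.resize(im[cy-35:cy+35,cx-35:cx+35],None,fx=5.7,fy=5.7,interpolation=cv2.INTER_CUBIC))
cv2.imwrite('pics/a4.png',np.hstack(ims))
E
```

```text
[ 0.46270464 -0.2196182   0.14258671] [ 0.06368429 -0.18298119 -0.58139996] 0.059835925561321994
[ 0.48261729 -0.30146167]
[0.0842, -0.0011, 0.0056, -0.0024, -0.0001, -0.0006]
```

View pics/a4.png

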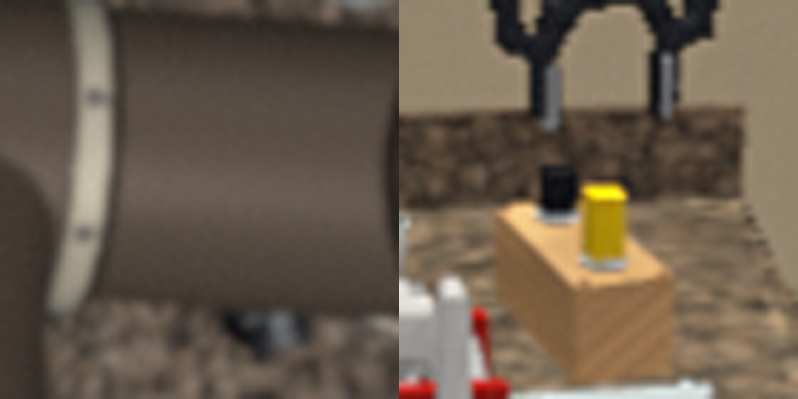

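The drift hangs upright in its stand hole (603,225), with the black bolt head at (559,190). On to the bolt.

play_rows:
  rows:
    - [0.02,0,0,-0.002,0,0,0.3]
    - [0.035,0,0,0,0,0,0.3]
    - [0.029,-0.001,0.005,0,0,0,0.3]
    - [0,0,0,0,0,0,0.3]
    - [0,0,0,0,0,0,0.3]
    - [0,0,0,0,0,0,0.3]
    - [0,0,0,0,0,0,0.3]
    - [0,0,0,0,0,0,0.3]

```text
time_s: 23.17
tool_pos: [0.4816, -0.3005, 0.1361]
orientation: [[0.224, -0.975, -0.003], [-0.975, -0.224, 0.0], [-0.001, 0.002, -1.0]]
wrist_force: [0.2, -0.4, -0.2]
gripper_width: 0.0597
gripper_force: 0.0
```

```bash
python3 - <<'E'
from h import *
s=env.observe(); print(s['tool_pos'],s['wrist_force'],s['gripper_width'])
plan([.4823,-.3012,.067],.2256,1)
E
```

```text
[ 0.48156807 -0.30047872  0.13610845] [ 0.20757244 -0.44007432 -0.17598752] 0.05966785769028903
[0.0009, -0.0007, 0.0691, 0.0024, 0.0008, 0.0003]
```

play_rows:
  rows:
    - [0.0009,-0.0007,0.01,0.0024,0,0,0.3]
    - [0,0,0.018,0,0,0,0.3]
    - [0,0,0.018,0,0,0,0.3]
    - [0,0,0.016,0,0,0,0.3]
    - [0,0,0.006,0,0,0,0.3]
    - [0,0,0,0,0,0,0.3]
    - [0,0,0,0,0,0,0.3]
    - [0,0,0,0,0,0,0.3]
  grip_force: 40

```text
time_s: 23.83
tool_pos: [0.4833, -0.302, 0.0689]
orientation: [[0.224, -0.975, 0.001], [-0.975, -0.224, 0.0], [0.0, -0.001, -1.0]]
wrist_force: [-1.0, -0.0, 0.2]
gripper_width: 0.0597
gripper_force: 0.0
```

play_rows:
  rows:
    - [0,0,0,0,0,0,0.7]
    - [0,0,0,0,0,0,1]
    - [0,0,0,0,0,0,1]
    - [0,0,0,0,0,0,1]
    - [0,0,0,0,0,0,1]
    - [0,0,0,0,0,0,1]
    - [0,0,0,0,0,0,1]
    - [0,0,0,0,0,0,1]

```text
time_s: 24.5
tool_pos: [0.483, -0.3021, 0.0688]
orientation: [[0.223, -0.975, 0.001], [-0.975, -0.223, 0.0], [-0.0, -0.001, -1.0]]
wrist_force: [-1.9, 0.8, 6.8]
gripper_width: 0.0219
gripper_force: 39.2
```

play_rows:
  rows:
    - [0,0,-0.004,0,0,0,1]
    - [0,0,-0.01,0,0,0,1]
    - [0,0,-0.018,0,0,0,1]
    - [0,0,-0.022,0,0,0,1]
    - [0,0,-0.02,0,0,0,1]
    - [0,0,-0.01,0,0,0,1]
    - [0,0,0,0,0,0,1]
    - [0,0,0,0,0,0,1]

```text
time_s: 25.17
tool_pos: [0.4826, -0.3018, 0.1521]
orientation: [[0.223, -0.975, 0.001], [-0.975, -0.223, 0.001], [-0.001, -0.001, -1.0]]
wrist_force: [0.2, 0.8, -2.5]
gripper_width: 0.0213
gripper_force: 39.1
```

```bash
python3 - <<'E'
from h import *
s=env.observe(); print(s['tool_pos'],s['wrist_force'],s['gripper_width'])
plan([.4618,-.0015,.135],.047,10)
E
```

```text
[ 0.48258573 -0.30178022  0.15210243] [ 0.20527815  0.78386422 -2.49784096] 0.021264801977034602
[-0.0297, -0.0047, 0.0017, -0.0001, 0.0001, 0.0178]
[-0.0298, -0.0041, 0.0017, -0.0001, 0.0001, 0.0178]
[-0.0299, -0.0036, 0.0017, -0.0001, 0.0001, 0.0178]
[-0.0299, -0.0031, 0.0017, -0.0001, 0.0001, 0.0178]
[-0.03, -0.0025, 0.0017, -0.0001, 0.0001, 0.0178]
[-0.03, -0.002, 0.0017, -0.0001, 0.0001, 0.0178]
[-0.0301, -0.0015, 0.0017, -0.0001, 0.0001, 0.0178]
[-0.0301, -0.0009, 0.0017, -0.0001, 0.0001, 0.0178]
[-0.0301, -0.0004, 0.0017, -0.0001, 0.0001, 0.0178]
[-0.0301, 0.0001, 0.0017, -0.0001, 0.0001, 0.0178]
```

play_rows:
  rows:
    - [-0.0297,-0.0047,0,0,0,0.0178,1]
    - [-0.0298,-0.0041,0,0,0,0.0178,1]
    - [-0.0299,-0.0036,0,0,0,0.0178,1]
    - [-0.0299,-0.0031,0,0,0,0.0178,1]
    - [-0.03,-0.0025,0,0,0,0.0178,1]
    - [-0.03,-0.002,0,0,0,0.0178,1]
    - [-0.0301,-0.0015,0,0,0,0.0178,1]
    - [-0.0301,-0.0009,0,0,0,0.0178,1]

```text
time_s: 25.83
tool_pos: [0.4646, -0.0606, 0.1507]
orientation: [[0.081, -0.997, -0.003], [-0.997, -0.081, 0.0], [-0.001, 0.002, -1.0]]
wrist_force: [1.1, 0.1, -1.6]
gripper_width: 0.021
gripper_force: 39.1
```

play_rows:
  rows:
    - [-0.0301,-0.0004,0.002,0,0,0.0178,1]
    - [-0.0301,0.0001,0.005,0,0,0.0178,1]
    - [0,0,0.01,0,0,0,1]
    - [0,0,0,0,0,0,1]
    - [0,0,0,0,0,0,1]
    - [0,0,0,0,0,0,1]
    - [0,0,0,0,0,0,1]
    - [0,0,0,0,0,0,1]

```text
time_s: 26.5
tool_pos: [0.4619, -0.0025, 0.1354]
orientation: [[0.046, -0.999, 0.0], [-0.999, -0.046, 0.001], [-0.001, -0.0, -1.0]]
wrist_force: [0.6, -0.4, -1.9]
gripper_width: 0.0212
gripper_force: 39.2
```

```bash
python3 - <<'E'
from h import *
s=env.observe(); print(s['tool_pos'],s['wrist_force'],s['gripper_width'])
plan([.4618,-.0015,.100],.047,1)
c=cap('side');im=c['image'][:,:,::-1];cx,cy=275,180
cv2.imwrite('pics/a5.png',cv2.resize(im[cy-30:cy+30,cx-35:cx+35],None,fx=8,fy=8,interpolation=cv2.INTER_CUBIC))
p=s['tool_pos'];pr=proj(c,[p,p-[0,0,.0408],[.4618,-.0015,.052]]);print((pr-[cx-35,cy-30]+.5)*8)
E
```

```text
[ 0.46186775 -0.00246223  0.13537667] [ 0.55566489 -0.41057101 -1.89314819] 0.021171654032157226
[-0.0009, 0.0, 0.0354, -0.0001, 0.0007, -0.0013]
[[342.85212144 145.85101984]
 [340.68317469 255.0455298 ]
 [338.9893387  366.71982552]]
```

View pics/a5.png

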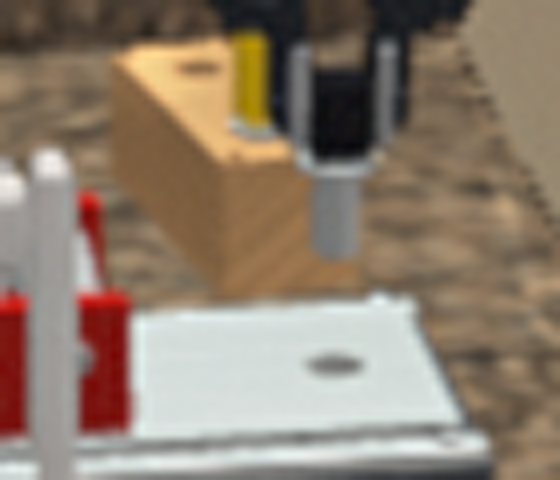

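The bolt's shank end (335,253) stands over the hole (334,365), lined up in x. I'll lower it.

play_rows:
  rows:
    - [-0.0008,0,0.006,0,0,0,1]
    - [0,0,0.009,0,0,0,1]
    - [0,0,0.01,0,0,0,1]
    - [0,0,0.008,0,0,0,1]
    - [0,0,0.004,0,0,0,1]
    - [0,0,0.0015,0,0,0,1]
    - [0,0,0,0,0,0,1]
    - [0,0,0,0,0,0,1]

```text
time_s: 27.22
tool_pos: [0.4619, -0.0009, 0.0969]
orientation: [[0.047, -0.999, 0.0], [-0.999, -0.047, 0.001], [-0.001, -0.0, -1.0]]
wrist_force: [0.3, -0.4, -1.6]
gripper_width: 0.0217
gripper_force: 39.2
```

play_rows:
  rows:
    - [0,0,0.0005,0,0,0,1]
    - [0,0,0.0005,0,0,0,1]
    - [0,0,0.0005,0,0,0,1]
    - [0,0,0.0005,0,0,0,1]
    - [0,0,0,0,0,0,1]
    - [0,0,0,0,0,0,1]
    - [0,0,0,0,0,0,1]
    - [0,0,0,0,0,0,1]

```text
time_s: 27.88
tool_pos: [0.4618, -0.0009, 0.0948]
orientation: [[0.047, -0.999, 0.0], [-0.999, -0.047, 0.001], [-0.001, -0.0, -1.0]]
wrist_force: [0.5, -0.6, -1.2]
gripper_width: 0.0213
gripper_force: 39.2
```

play_rows:
  rows:
    - [0.0004,0,0.0005,0,0,0,1]
    - [0,0,0.0005,0,0,0,1]
    - [0,0,0.0005,0,0,0,1]
    - [0,0,0.0005,0,0,0,1]
    - [0,0,0.0005,0,0,0,1]
    - [0,0,0.0005,0,0,0,1]
    - [0,0,0,0,0,0,1]
    - [0,0,0,0,0,0,1]

```text
time_s: 28.55
tool_pos: [0.4617, -0.0013, 0.0917]
orientation: [[0.047, -0.999, -0.0], [-0.999, -0.047, 0.001], [-0.001, 0.0, -1.0]]
wrist_force: [0.4, -0.8, -1.1]
gripper_width: 0.0215
gripper_force: 39.2
```

play_rows:
  rows:
    - [0,0,0.0008,0,0,0,1]
    - [0,0,0.0008,0,0,0,1]
    - [0,0,0.0008,0,0,0,1]
    - [0,0,0.0008,0,0,0,1]
    - [0,0,0.0008,0,0,0,1]
    - [0,0,0,0,0,0,1]
    - [0,0,0,0,0,0,1]
    - [0,0,0,0,0,0,1]

```text
time_s: 29.22
tool_pos: [0.4618, -0.0013, 0.0878]
orientation: [[0.047, -0.999, -0.0], [-0.999, -0.047, 0.001], [-0.001, 0.0, -1.0]]
wrist_force: [0.3, -0.3, -2.4]
gripper_width: 0.0211
gripper_force: 39.2
```

In the plate freely. Next down to just above the dock mouth, then feel through it.

play_rows:
  rows:
    - [0,0,0.001,0,0,0,1]
    - [0,0,0.001,0,0,0,1]
    - [0,0,0.001,0,0,0,1]
    - [0,0,0.001,0,0,0,1]
    - [0,0,0.001,0,0,0,1]
    - [0,0,0.001,0,0,0,1]
    - [0,0,0,0,0,0,1]
    - [0,0,0,0,0,0,1]

```text
time_s: 29.88
tool_pos: [0.4617, -0.0013, 0.0817]
orientation: [[0.047, -0.999, -0.0], [-0.999, -0.047, 0.001], [-0.001, 0.0, -1.0]]
wrist_force: [0.8, 0.1, -0.9]
gripper_width: 0.0213
gripper_force: 39.2
```

play_rows:
  rows:
    - [0,0,0.0006,0,0,0,1]
    - [0,0,0.0006,0,0,0,1]
    - [0,0,0.0006,0,0,0,1]
    - [0,0,0.0006,0,0,0,1]
    - [0,0,0,0,0,0,1]
    - [0,0,0,0,0,0,1]
    - [0,0,0,0,0,0,1]
    - [0,0,0,0,0,0,1]

```text
time_s: 30.55
tool_pos: [0.4618, -0.0013, 0.0794]
orientation: [[0.047, -0.999, 0.0], [-0.999, -0.047, 0.001], [-0.001, -0.0, -1.0]]
wrist_force: [-0.1, -0.2, -1.2]
gripper_width: 0.0215
gripper_force: 39.2
```

play_rows:
  rows:
    - [0,0,0.0006,0,0,0,1]
    - [0,0,0.0012,0,0,0,1]
    - [0,0,0.0015,0,0,0,1]
    - [0,0,0.0015,0,0,0,1]
    - [0,0,0.0015,0,0,0,1]
    - [0,0,0.0012,0,0,0,1]
    - [0,0,0,0,0,0,1]
    - [0,0,0,0,0,0,1]

```text
time_s: 31.22
tool_pos: [0.4617, -0.0013, 0.0717]
orientation: [[0.047, -0.999, -0.0], [-0.999, -0.047, 0.001], [-0.001, 0.0, -1.0]]
wrist_force: [0.1, 0.2, -1.7]
gripper_width: 0.0209
gripper_force: 39.2
```

play_rows:
  rows:
    - [0,0,0.0015,0,0,0,1]
    - [0,0,0.0015,0,0,0,1]
    - [0,0,0.0015,0,0,0,1]
    - [0,0,0.0015,0,0,0,1]
    - [0,0,0.0015,0,0,0,1]
    - [0,0,0.0012,0,0,0,1]
    - [0,0,0,0,0,0,1]
    - [0,0,0,0,0,0,1]

```text
time_s: 31.88
tool_pos: [0.4617, -0.0013, 0.0631]
orientation: [[0.047, -0.999, -0.0], [-0.999, -0.047, 0.001], [-0.001, 0.0, -1.0]]
wrist_force: [-0.3, -0.2, -0.7]
gripper_width: 0.0213
gripper_force: 39.2
```

play_rows:
  rows:
    - [0,0,0.0005,0,0,0,1]
    - [0,0,0.0005,0,0,0,1]
    - [0,0,0.0005,0,0,0,1]
    - [0,0,0.0005,0,0,0,1]
    - [0,0,0,0,0,0,1]
    - [0,0,0,0,0,0,1]
    - [0,0,0,0,0,0,1]
    - [0,0,0,0,0,0,1]

```text
time_s: 32.55
tool_pos: [0.4618, -0.0013, 0.0612]
orientation: [[0.047, -0.999, -0.0], [-0.999, -0.047, 0.001], [-0.001, -0.0, -1.0]]
wrist_force: [-1.2, 0.7, -2.2]
gripper_width: 0.0214
gripper_force: 39.2
```

play_rows:
  rows:
    - [0,0,0.0004,0,0,0,1]
    - [0,0,0.0003,0,0,0,1]
    - [0,0,0,0,0,0,1]
    - [0,0,0,0,0,0,1]
    - [0,0,0,0,0,0,1]
    - [0,0,0,0,0,0,1]
    - [0,0,0,0,0,0,1]
    - [0,0,0,0,0,0,1]

```text
time_s: 33.22
tool_pos: [0.4619, -0.0012, 0.0608]
orientation: [[0.047, -0.999, 0.0], [-0.999, -0.047, 0.001], [-0.001, -0.0, -1.0]]
wrist_force: [-2.3, 1.0, 5.7]
gripper_width: 0.0216
gripper_force: 40.0
```

The collar is seated at about 7 N, so I'll release and retreat.

play_rows:
  rows:
    - [0,0,-0.0003,0,0,0,0.4]
    - [0,0,0,0,0,0,0.4]
    - [0,0,0,0,0,0,0.4]
    - [0,0,0,0,0,0,0.4]
    - [0,0,0,0,0,0,0.4]
    - [0,0,0,0,0,0,0.4]
    - [0,0,-0.005,0,0,0,0.4]
    - [0,0,-0.01,0,0,0,0.4]

```text
time_s: 33.88
tool_pos: [0.4609, -0.0016, 0.0752]
orientation: [[0.047, -0.999, -0.002], [-0.999, -0.047, -0.0], [-0.0, 0.002, -1.0]]
wrist_force: [-0.4, 0.6, -0.0]
gripper_width: 0.0513
gripper_force: 0.0
```

play_rows:
  rows:
    - [0,0,-0.02,0,0,0,0.4]
    - [0,0,-0.025,0,0,0,0.4]
    - [0,0,-0.025,0,0,0,0.4]
    - [0,0,-0.025,0,0,0,0.4]
    - [0,0,-0.025,0,0,0,0.4]
    - [0,0,-0.01,0,0,0,0.4]
    - [0,0,0,0,0,0,0.4]
    - [0,0,0,0,0,0,0.4]

```text
time_s: 34.55
tool_pos: [0.4618, -0.0013, 0.2061]
orientation: [[0.047, -0.999, 0.001], [-0.999, -0.047, 0.002], [-0.002, -0.001, -1.0]]
wrist_force: [0.5, -0.1, -0.2]
gripper_width: 0.0509
gripper_force: 0.0
```

```bash
python3 - <<'E'
from h import *
c=cap('side');im=c['image'][:,:,::-1];cx,cy=275,170
cv2.imwrite('pics/a6.png',cv2.resize(im[cy-35:cy+35,cx-45:cx+45],None,fx=8,fy=8,interpolation=cv2.INTER_CUBIC))
E
```

```text
(no output)
```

View pics/a6.png

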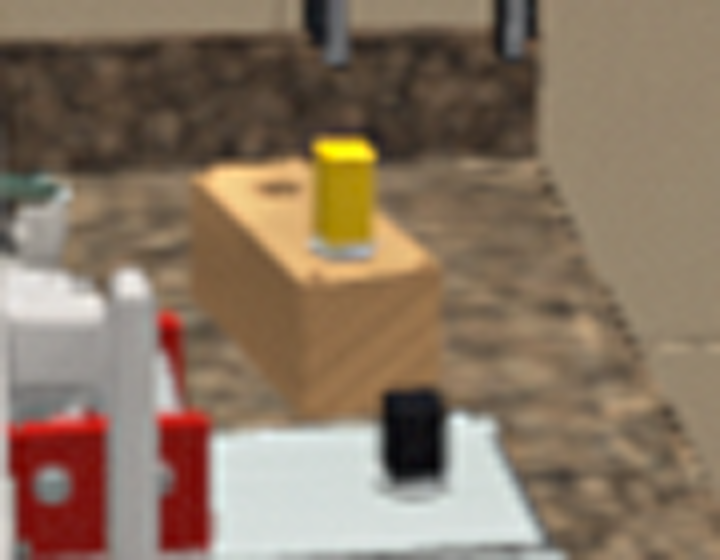

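The bolt stands upright with its collar flat on the plate (413,485), the drift hangs upright in the stand (343,250), and the gripper is clear above.

```bash
python3 -c "
from plant import env
print(env.finish_job())"
```

```text
the job is handed in; nothing more can be done
None
```

I handed the job in at about 34.6 s of the 72 s allowed; no verdict came back. The plate is levered into line by the drift, which bottomed at about 11 N; the drift hangs upright in the stand again, and the bolt's collar is flat on the plate.

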